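Finish the interlocked second layer on a shipping skid

TASK

Finish the second layer of cartons on the plywood skid: lay the three cartons from the grey tray on top, completing the pinwheel that the one carton up there begins (turned the opposite way to the pinwheel below, so that every joint is bridged). Lay each one flat, square and flush with the outer sides of the layer below, close up to its neighbours, and set it down, do not drop it. Leave the cartons already stacked and everything else on the bench where they are.

Things in the scene. Friction and masses are not known exactly. Their poses are not given: they have to be found in the camera images.
- skid: plywood shipping skid, 240 mm square, does not move, on the left or right of the bench. Origin at the centre of its underside; x away from the robot, y left, z up. Deck at 45 mm, first layer 45 to 95, second 95 to 145 mm above the bench. Each layer is a pinwheel of four cartons, 214 mm square with 4 mm joints, round an empty well 94 mm square, open to the deck, where a finger fits
- tray: shallow grey carrying tray, 280 x 340 mm, rim 16 mm high, floor 4 mm above the bench, with the three cartons to lay; does not move. Origin at the centre of its underside
- new1_c (a point): carton to lay, 150 x 60 x 50 mm, brown with a tape along the top; alone on the tray, at one side of it; origin at its centre, half-way up; x along its 150 mm length, z up; 0.18 to 0.35 kg, stiff
- new2_c (a point): second carton to lay, the same; on the tray floor underneath new3; origin at its centre, half-way up; x along its 150 mm length, z up; 0.18 to 0.35 kg, stiff
- new3_c (a point): third carton to lay, the same; lies flat on top of new2, roughly along it, its underside 54 mm above the bench; origin at its centre, half-way up; x along its 150 mm length, z up; 0.18 to 0.35 kg, stiff
- laid_c (a point): the one second-layer carton already laid, the same size, at (77, 32) mm in the skid's x, y with its length along skid y; leave in place; its own x axis is along its length
- base1_c (a point): first-layer carton, same size, at (-32, -77) mm in the skid's x, y, length along skid x, centre 70 mm above the bench; leave in place
- base2_c (a point): first-layer carton, same size, at (77, -32) mm in the skid's x, y, length along skid y, centre 70 mm above the bench; leave in place
- base3_c (a point): first-layer carton, same size, at (32, 77) mm in the skid's x, y, length along skid x, centre 70 mm above the bench; leave in place
- base4_c (a point): first-layer carton, same size, at (-77, 32) mm in the skid's x, y, length along skid y, centre 70 mm above the bench; leave in place
- place_right (a point): Empty second-layer place: the centre (half-way up, 120 mm above the bench) of a carton laid there; axes as the skid's. At (32, -77) mm in the skid's x, y; the carton's length goes along skid x, from -43 to +107 mm. The inner long side looks on the well where skid x is -43 to +47 mm and on the laid carton's end beyond that
- place_near (a point): Empty second-layer place: the centre (half-way up, 120 mm above the bench) of a carton laid there; axes as the skid's. At (-77, -32) mm; length along skid y, from -107 to +43 mm. The inner long side looks on the well where skid y is -47 to +43 mm and on the end of place_right's carton below that
- place_left (a point): Empty second-layer place: the centre (half-way up, 120 mm above the bench) of a carton laid there; axes as the skid's. At (-32, 77) mm; length along skid x, from -107 to +43 mm. The inner long side looks on the well where skid x is -47 to +43 mm and on the end of place_near's carton below that; its +x end stands against the laid carton's side
- standard_c (a point): white plastic bottle, 60 mm across, 125 mm tall, near the far edge; bystander, leave alone; point at its centre
- acid_c (a point): amber bottle, 64 mm across, 130 mm tall, near the far edge; bystander, leave alone; point at its centre
- beaker_c (a point): glass beaker, 68 mm across, 85 mm tall, near the robot on the left; bystander, leave alone; point at its centre
- tape_gun_c (a point): black tape dispenser, 150 x 60 x 76 mm, near the robot on the right; bystander, leave alone; point at its centre
- lamp_box_c (a point): white box with a blue band, 190 x 75 x 70 mm, near the far edge; bystander, leave alone; point at its centre
- driver_grip (a point): red-handled screwdriver, 180 mm, lying on the bench between skid and tray; bystander, leave alone; point at its handle
Things that resemble listed ones, but are neither listed nor needed, are in the scene too. What is shaped like the part that bears new2_c but pink is not meant. What is shaped like the part that bears new1_c but turquoise is not meant.

How it is judged:
By the outcome, as a careful person would: the job done as asked, in the order asked, and still so for the second after the job is handed in, with the robot touching nothing.
It also fails if it takes over 66 s, if anything falls off the work surface, if the arm or the gripper's body presses on something with over 40 N, if the wrist force passes 120 N, or if a joint passes its speed limit or range.

ROBOT

A 6-joint arm with a two-finger parallel gripper is mounted at the origin on the work surface. World frame = base frame: x ahead of the robot, y to its left, z up, the work surface at z = 0. Lengths are in m, angles in rad, forces in N, time in s.
With the tool pointing down it reaches from about 0.275 to 0.875 m from the base axis. Payload 12.5 kg.
Tool frame: the origin (TCP) lies on the centre line of the jaws, within the pads' length; the fingertips stand r.finger_overhang ahead of it and the grasp point (between the pads) lies 3 mm ahead of it (r.finger_overhang is the distance from the TCP to the fingertips, in m); z points along the fingers, y is the direction in which the jaws open and shut (so a half turn about z gives the same grasp; the last joint's range is limited). The gripper opens to 85 mm and grips with 20 to 120 N. Pads are 22 mm wide; open, the fingers measure 114 mm over their backs; the gripper's body (76 mm by 85 mm) begins 54 mm behind the grasp point. The pads swing forward as they close: fully open they stand 13 mm farther back than shut.
Start: joints at [1.187, 0.351, 1.652, -0, 1.139, -0.085], TCP at [0.162, 0.526, 0.253] pointing down, gripper open.
Joint ranges: [-2.75, 2.75], [-0.79, 2.1], [0.01, 2.65], [-1.57, 4.71], [0.07, 3.14], [-2.87, 2.87]. Speed limits (rad/s): [2.22, 2.22, 2.79, 3.14, 3.14, 3.14].

INTERFACE

Orientations are given as a unit quaternion [x, y, z, w].
In Python, from cell import r, optics gives the robot as it stands. The module is installed in compiled form; this text tells all that it offers. Calls block until the motion is done:
- r.move_to(position, orientation): joint-space move of the TCP to a pose.
- r.move_linear(position, rot=None, vel=0.15): straight line of the TCP; rot=None keeps the orientation; vel is the mean speed in m/s.
- r.set_joints(angles): joint-space move.
- r.set_gripper(opening, squeeze=None): opening from 0.0 (shut) to 1.0 (fully open); squeeze is the grip in N (None keeps the last); returns when the fingers have stopped.
- r.sleep(seconds).
- r.inverse_kinematics(position, orientation): joint angles nearest the present ones, or None.
- optics.get_image(name): name is "scene" or "top"; returns a dict with "pixels" (384x512x3 uint8, red, green, blue), "depth" (384x512 float32, m along the optical axis (not along the pixel's ray), 0 where there is no reading), "fx", "fy", "cx", "cy" (pixels), "camera_from_world" (4x4, takes a point from world to camera coordinates). Camera axes: x right, y down, z forward; pixel columns grow to the right and rows downward; lengths in m; the calibration is good to about 2 mm. A picture is of the moment at which its call begins.
A pose or a line that the arm cannot do raises r.PlanningError and nothing moves.
- r.hand_in(): hands the job in, once; it reports no verdict.
Readings, each from a call of its own:
- r.current_t(): time.
- r.current_q(): joint angles.
- r.current_qvel(): joint speeds.
- r.current_effort(): joint torques, N m.
- r.current_tool_pos(): TCP position.
- r.current_ee_rot(): TCP orientation.
- r.current_contact_force(): force on the tool from outside, world axes, zero at the start.
- r.current_torque(): the same for the moment, N m.
- r.current_opening(): opening from 0.0 (shut) to 1.0 (fully open).
Only numpy, scipy, OpenCV 4.12 (cv2) and the standard library are available. Lean on these libraries where they do the work, as an engineer would, in place of code of your own. Each camera call takes 0.05 s, during which the arm holds its last target.

## Working session

There is one attempt and no reset: what is moved stays moved. The work goes in short steps, each a Python script; the robot and the scene stay as the last script left them, time stands still between calls to the robot, and variables do not carry over. Pictures are saved under pics/ and viewed, and the job is handed in when it is done.

```bash
mkdir -p pics; ls
python3 - <<'E'
from cell import r, optics
import cv2, numpy as np, pickle
for n in ("scene","top"):
    d=optics.get_image(n); pickle.dump(d,open(f'{n}0.pkl','wb'))
    cv2.imwrite(f'pics/{n}0.png',cv2.resize(d['pixels'][:,:,::-1],(800,600),interpolation=cv2.INTER_CUBIC))
    print(n,d['fx'],d['fy'],d['cx'],d['cy']); print(np.round(d['camera_from_world'],4)); print((d['depth']>0).mean())
print(r.finger_overhang,r.current_t(),r.current_ee_rot(),r.current_contact_force(),r.current_opening())
E
```

```text
pics
scene 474.669535009213 474.669535009213 251.25503711988324 192.84937495769046
[[ 0.2678  0.9633  0.0192 -0.2019]
 [ 0.728  -0.1893 -0.6589 -0.2731]
 [-0.6311  0.1905 -0.752   1.9803]
 [ 0.      0.      0.      1.    ]]
0.9960988362630209
top 414.33816351508 414.33816351508 253.86884873186358 194.54939688032897
[[ 0.0265 -0.9994  0.0226  0.0516]
 [-0.9907 -0.0293 -0.1328  0.4983]
 [ 0.1334 -0.0189 -0.9909  1.3572]
 [ 0.      0.      0.      1.    ]]
0.9959513346354166
0.022 0.1 [ 1.48866765e-01  9.88857130e-01 -4.97807867e-04 -1.23685228e-04] [-0.47465011 -0.16217678 -0.08260023] 1.0016420781289077
```

View pics/top0.png

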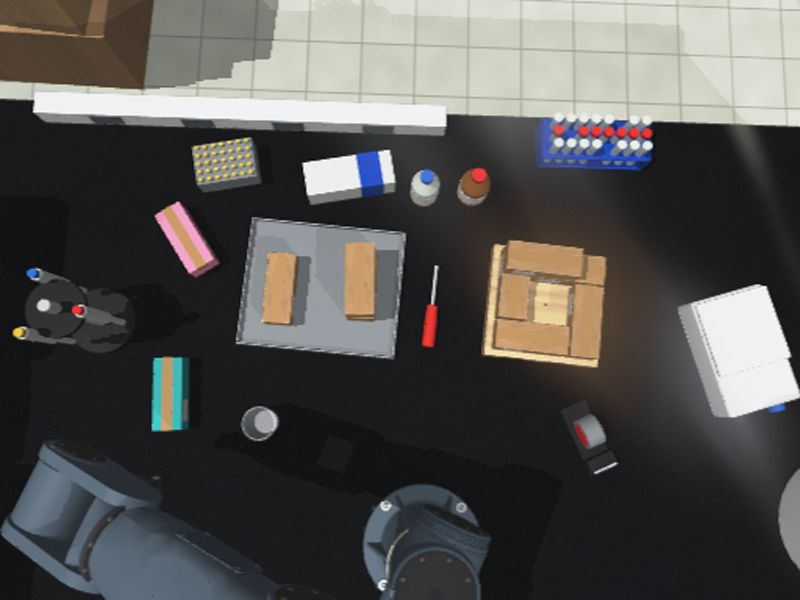

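View pics/scene0.png

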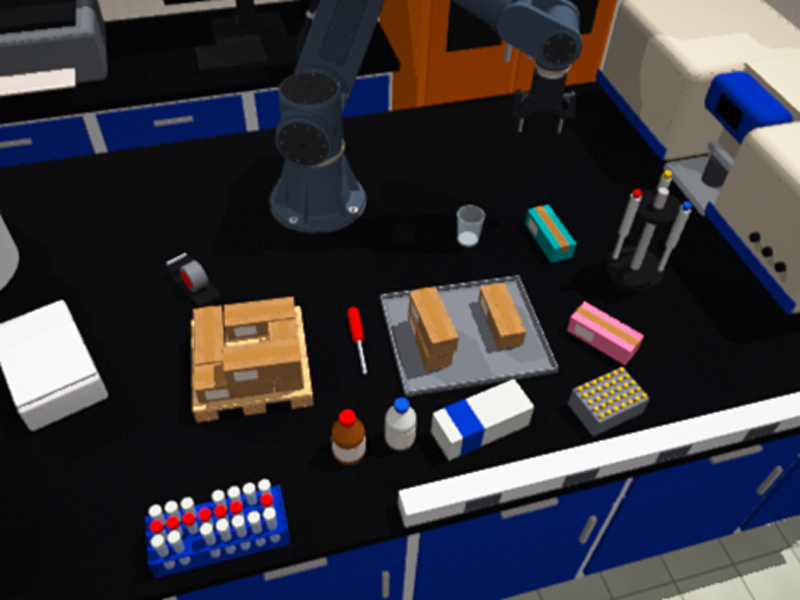

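```bash
cat > vis.py <<'E'
import cv2, numpy as np, pickle
def cloud(d):
    h,w=d['depth'].shape; v,u=np.mgrid[0:h,0:w]
    z=d['depth'].astype(float)
    c=np.stack([(u-d['cx'])/d['fx']*z,(v-d['cy'])/d['fy']*z,z],-1)
    M=np.linalg.inv(d['camera_from_world'])
    P=c@M[:3,:3].T+M[:3,3]; P[z==0]=np.nan
    return P
def cast(d,uv,h):
    uv=np.asarray(uv,float).reshape(-1,2)
    M=np.linalg.inv(d['camera_from_world']); o=M[:3,3]
    ray=np.c_[(uv[:,0]-d['cx'])/d['fx'],(uv[:,1]-d['cy'])/d['fy'],np.ones(len(uv))]@M[:3,:3].T
    t=(h-o[2])/ray[:,2]
    return (o+t[:,None]*ray)[:,:2]
def proj(d,P):
    P=np.asarray(P,float).reshape(-1,3); c=P@d['camera_from_world'][:3,:3].T+d['camera_from_world'][:3,3]
    return np.c_[c[:,0]/c[:,2]*d['fx']+d['cx'],c[:,1]/c[:,2]*d['fy']+d['cy']]
def brown(d):
    hsv=cv2.cvtColor(d['pixels'],cv2.COLOR_RGB2HSV)
    return (hsv[...,0]>5)&(hsv[...,0]<26)&(hsv[...,1]>60)&(hsv[...,2]>50)
def tops(d,h,tol=.008,xr=(.2,.9),yr=(-.6,.6),amin=60,col=True):
    P=cloud(d); m=(abs(P[...,2]-h)<tol)&(P[...,0]>xr[0])&(P[...,0]<xr[1])&(P[...,1]>yr[0])&(P[...,1]<yr[1])
    if col: m&=brown(d)
    n,l,s,_=cv2.connectedComponentsWithStats(m.astype(np.uint8),connectivity=4)
    out=[]
    for i in range(1,n):
        if s[i,4]<amin: continue
        mm=(l==i).astype(np.uint8)
        cs,_=cv2.findContours(mm,cv2.RETR_EXTERNAL,cv2.CHAIN_APPROX_NONE)
        c=max(cs,key=cv2.contourArea)[:,0,:]
        w=cast(d,c,h); vv,uu=np.nonzero(mm); area=cast(d,np.c_[uu,vv],h)
        out.append(dict(n=s[i,4],z=np.nanmedian(P[l==i][:,2]),cen=area.mean(0),rect=cv2.minAreaRect((w*1000).astype(np.float32)),uv=np.c_[uu,vv].mean(0),cov=area))
    return out
E
python3 - <<'E'
from vis import *
for n in ("scene","top"):
    d=pickle.load(open(f'{n}0.pkl','rb'))
    for h in (.045,.054,.095,.104,.145):
        for o in tops(d,h):
            ev,V=np.linalg.eigh(np.cov(o['cov'].T)); a=np.degrees(np.arctan2(V[1,1],V[0,1]))
            print(n,h,o['n'],round(o['z'],4),o['uv'].round(),(o['cen']*1000).round(1),'rect',np.round(o['rect'][0],1),np.round(o['rect'][1],1),round(o['rect'][2],1),'pca',a.round(1),(np.sqrt(12*ev)*1000).round(1))
E
```

```text
scene 0.045 63 0.0502 [349. 139.] [264.  537.5] rect [265.7 537.9] [96.7 19.1] 2.4 pca -176.2 [19.7 97.4]
scene 0.045 765 0.0454 [165. 244.] [ 580.1 -240.9] rect [ 510.7 -249.5] [239.8 246.7] 85.0 pca 105.8 [210.1 316.1]
scene 0.045 88 0.0469 [325. 212.] [588.3 308.6] rect [577.6 315.3] [65.5 59.7] 83.2 pca 63.2 [49.9 73.9]
scene 0.045 130 0.0463 [158. 217.] [ 462.6 -248. ] rect [ 461.7 -246.2] [91.7 27.3] 79.1 pca 83.2 [21.9 92.9]
scene 0.045 77 0.046 [277. 225.] [598.8 132.4] rect [591.3 126.5] [95.7 50.4] 36.9 pca -145.6 [46.6 97.9]
scene 0.054 125 0.0508 [353. 145.] [304.9 534.2] rect [304.4 534. ] [155.9  20.5] 2.0 pca -176.9 [ 19.6 155.2]
scene 0.054 582 0.0543 [321. 198.] [530.8 316.3] rect [529.4 315.8] [ 63.4 159.4] 88.1 pca 177.1 [ 61.8 155. ]
scene 0.054 120 0.0536 [273. 218.] [573.3 124.8] rect [553.5 117.9] [158.9  54.2] 19.4 pca -167.7 [ 45.4 155.2]
scene 0.054 172 0.0515 [389. 208.] [634.  524.7] rect [632.7 524.1] [148.5  19.5] 33.8 pca -146.5 [ 19.3 149.8]
scene 0.054 266 0.0503 [164. 252.] [ 616.  -250.8] rect [ 617.2 -256. ] [230.   30.2] 85.2 pca 85.3 [ 21.8 225.5
[... 1497 characters left out ...]
4 535.1] [150.   19.2] 2.9 pca -176.1 [ 19.3 151.2]
top 0.095 101 0.0943 [303. 117.] [749.4 -88.5] rect [751.6 -91.1] [51.3 47.9] 58.3 pca 73.1 [41.7 58.3]
top 0.095 2597 0.0955 [354. 202.] [ 475.1 -254.2] rect [ 503.5 -248.9] [216.1 214.1] 84.9 pca 105.7 [183.7 255.6]
top 0.104 63 0.1017 [303. 116.] [749.4 -88.6] rect [750.5 -88.3] [44.4 30. ] 48.8 pca 56.6 [26.4 47.1]
top 0.104 843 0.1042 [229. 178.] [538.2 146.1] rect [538.5 146.3] [149.1  54.6] 1.8 pca -178.0 [ 57.4 152.5]
top 0.104 62 0.0975 [374. 223.] [ 405.8 -316.5] rect [ 406.9 -318.2] [35.1 31.7] 89.4 pca 68.7 [28.7 37.6]
top 0.145 919 0.1454 [348. 165.] [ 582.9 -224.2] rect [ 582.8 -224. ] [151.8  61.5] 85.0 pca 85.0 [ 61.2 151.6]
```

```bash
cat > hlp.py <<'E'
from cell import r, optics
from vis import *
SK=np.array([.5035,-.2489]); SY=np.radians(-5.1)
def quat(th): a=(th+np.pi/2)/2; return [np.cos(a),np.sin(a),0,0]
def rot(p): return np.array([[np.cos(p),-np.sin(p)],[np.sin(p),np.cos(p)]])
def skw(v): return SK+rot(SY)@np.array(v)/1000
PL={'right':((32,-77),0,(-12,0)),'near':((-77,-32),90,(0,12)),'left':((-32,77),0,(12,0))}
def place_pose(name,th_alt=0):
    c,ang,off=PL[name]; d=rot(SY)@np.array(off)/1000
    return skw(c),d,SY+np.radians(ang)+np.pi/2+th_alt*np.pi   # centre, grasp offset, tool y angle
def T(th): # tool axes in world xy (columns x,y)
    return np.array([[np.sin(th),np.cos(th)],[-np.cos(th),np.sin(th)]])
def st(): print('t',round(r.current_t(),2),'p',np.round(r.current_tool_pos(),4),'F',np.round(r.current_contact_force(),1),'op',round(r.current_opening(),3),'q',np.round(r.current_q(),2))
def snap(tag):
    o={}
    for n in ('scene','top'):
        d=optics.get_image(n); pickle.dump(d,open(f'{n}{tag}.pkl','wb')); o[n]=d
        cv2.imwrite(f'pics/{n}{tag}.png',cv2.resize(d['pixels'][:,:,::-1],(800,600),interpolation=cv2.INTER_CUBIC))
    return o
E
python3 - <<'E'
from hlp import *
for nm,c,z in (('new1',(.5224,.3169),.038),('new3',(.5385,.1463),.088)):
  for k in (0,1,-1):
    th=np.radians(-2.4 if nm=='new1' else 1.9)+np.pi/2+k*np.pi
    q=r.inverse_kinematics([*c,z],quat(th)); print(nm,k,None if q is None else np.round(q,2))
for nm in PL:
  for k in (0,1):
    c,d,th=place_pose(nm,k); g=c+d
    for z in (.129,.30):
      q=r.inverse_kinematics([*g,z],quat(th)); print(nm,k,c.round(4),g.round(4),z,None if q is None else np.round(q,2))
E
```

```text
new1 0 [ 0.47  0.74  1.62 -0.    0.79 -1.06]
new1 1 [ 0.47  0.74  1.62 -0.    0.79  2.08]
new1 -1 [ 0.47  0.74  1.62 -0.    0.79  2.08]
new3 0 [ 0.18  0.59  1.75 -0.    0.8  -1.42]
new3 1 [ 0.18  0.59  1.75 -0.    0.8   1.72]
new3 -1 [ 0.18  0.59  1.75 -0.    0.8   1.72]
right 0 [ 0.5285 -0.3284] [ 0.5166 -0.3274] 0.129 [-0.64  0.61  1.59 -0.    0.95 -2.12]
right 0 [ 0.5285 -0.3284] [ 0.5166 -0.3274] 0.3 [-0.64  0.42  1.43 -0.    1.29 -2.12]
right 1 [ 0.5285 -0.3284] [ 0.5166 -0.3274] 0.129 [-0.64  0.61  1.59 -0.    0.95  1.02]
right 1 [ 0.5285 -0.3284] [ 0.5166 -0.3274] 0.3 [-0.64  0.42  1.43 -0.    1.29  1.02]
near 0 [ 0.424  -0.2739] [ 0.425 -0.262] 0.129 [-0.65  0.43  1.89 -0.    0.82  2.58]
near 0 [ 0.424  -0.2739] [ 0.425 -0.262] 0.3 [-0.65  0.21  1.72 -0.    1.21  2.58]
near 1 [ 0.424  -0.2739] [ 0.425 -0.262] 0.129 [-0.65  0.43  1.89 -0.    0.82 -0.56]
near 1 [ 0.424  -0.2739] [ 0.425 -0.262] 0.3 [-0.65  0.21  1.72 -0.    1.21 -0.56]
left 0 [ 0.4785 -0.1694] [ 0.4904 -0.1704] 0.129 [-0.42  0.46  1.84 -0.    0.84 -1.91]
left 0 [ 0.4785 -0.1694] [ 0.4904 -0.1704] 0.3 [-0.42  0.25  1.67 -0.    1.22 -1.91]
left 1 [ 0.4785 -0.1694] [ 0.4904 -0.1704] 0.129 [-0.42  0.46  1.84 -0.    0.84  1.24]
left 1 [ 0.4785 -0.1694] [ 0.4904 -0.1704] 0.3 [-0.42  0.25  1.67 -0.    1.22  1.24]
```

```bash
cat >> hlp.py <<'E'
def pick(c,yaw,ztcp,name,pk=0,qk=0,zup=.30):
    thp=yaw+np.pi/2+pk*np.pi
    cq,d,thq=place_pose(name,qk)
    g=np.array(c)+T(thp)@(T(thq).T@d)
    r.move_to([*g,ztcp+.09],quat(thp))
    r.move_linear([*g,ztcp],vel=.12); st()
    r.set_gripper(0.0,squeeze=50); st()
    r.move_linear([*g,ztcp+.012],vel=.04); st()
    r.move_linear([*g,zup],vel=.25); st()
def hover(name,qk,z=.19,corr=(0,0)):
    cq,d,thq=place_pose(name,qk); g=cq+d+np.array(corr)
    r.move_to([*g,.30],quat(thq)); r.move_linear([*g,z],vel=.2); st()
def held(o,h,**k):
    for n in o:
        for t in tops(o[n],h,**k): print(n,t['n'],round(t['z'],4),t['uv'].round(),(t['cen']*1000).round(1),np.round(t['rect'][0],1),np.round(t['rect'][1],1),round(t['rect'][2],1))
E
python3 - <<'E'
from hlp import *
pick((.5224,.3169),np.radians(-2.4),.038,'right')
hover('right',0,.19)
o=snap('1'); held(o,.206,yr=(-.6,0))
E
```

```text
t 2.57 p [0.5108 0.3177 0.0387] F [ 0.4 -1.   0.2] op 1.002 q [ 0.48  0.72  1.64 -0.    0.77 -1.05]
t 2.92 p [0.5109 0.3177 0.0389] F [-0.8 -0.7  7.2] op 0.694 q [ 0.48  0.72  1.64  0.    0.77 -1.05]
t 3.38 p [0.5104 0.3174 0.0502] F [ 0.8  0.  -2. ] op 0.69 q [ 0.48  0.71  1.64 -0.    0.79 -1.05]
t 4.53 p [0.5099 0.3171 0.2985] F [-0.1 -0.1 -1.7] op 0.694 q [ 0.48  0.4   1.46 -0.    1.28 -1.05]
t 7.53 p [ 0.5172 -0.3276  0.1911] F [-0.   0.6 -1.2] op 0.694 q [-0.64  0.53  1.54 -0.    1.07 -2.12]
scene 616 0.207 [128. 213.] [ 556.8 -330.7] [ 553.4 -328.5] [ 60.1 121.5] 84.9
top 207 0.2068 [384. 163.] [ 578.9 -316.4] [ 572.2 -321.4] [42.  67.8] 86.2
```

View images.

View pics/top1.png

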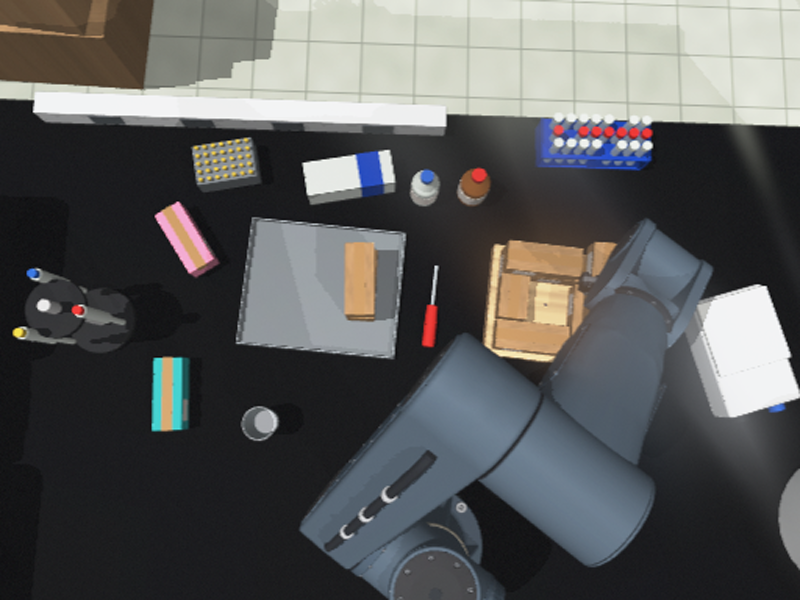

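View pics/scene1.png

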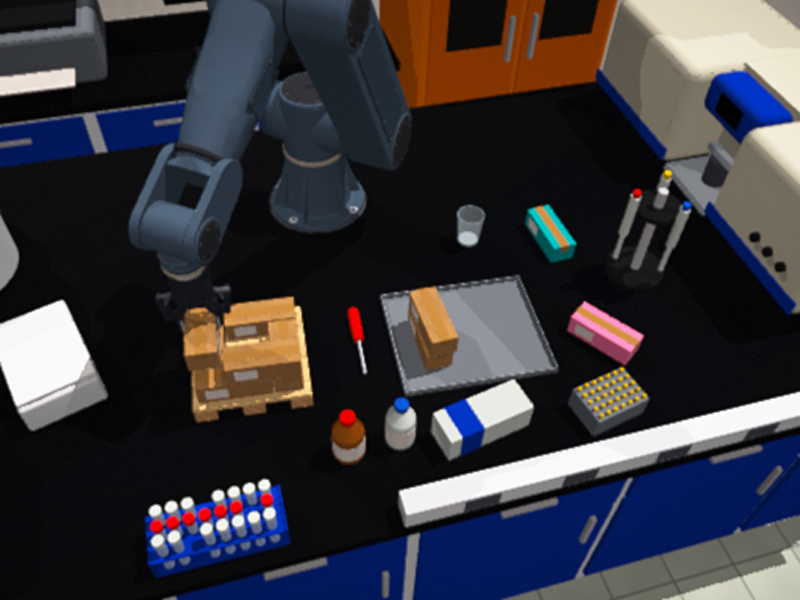

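```bash
cat > facechk.py <<'E'
from vis import *
def sk(P,SK,SY):
    c,s=np.cos(SY),np.sin(SY); d=(P[...,:2]-SK)*1000
    return np.stack([c*d[...,0]+s*d[...,1],-s*d[...,0]+c*d[...,1]],-1)
def rng(a): return np.round(np.percentile(a,[0.5,2,50,98,99.5]),1)
def face(d,zlo,zhi,xlim,ylim,SK,SY,lab):
    P=cloud(d); S=sk(P,SK,SY)
    b=(P[...,2]>zlo)&(P[...,2]<zhi)&(S[...,0]>xlim[0])&(S[...,0]<xlim[1])&(S[...,1]>ylim[0])&(S[...,1]<ylim[1])
    print(lab,b.sum(),'sx',rng(S[b][:,0]),'sy',rng(S[b][:,1]),'z',rng(P[b][:,2]))
E
python3 - <<'E'
from facechk import *
SK=np.array([.5035,-.2489]); SY=np.radians(-5.1)
d=pickle.load(open('scene1.pkl','rb'))
face(d,.165,.198,(90,130),(-130,-30),SK,SY,'held end')
face(d,.105,.138,(90,130),(-30,120),SK,SY,'laid face')
face(d,.058,.088,(90,130),(-100,30),SK,SY,'base2 face')
face(d,.204,.215,(50,130),(-130,-30),SK,SY,'held top')
face(d,.143,.153,(40,130),(-42,120),SK,SY,'laid top')
d=pickle.load(open('top1.pkl','rb'))
face(d,.204,.215,(60,130),(-130,-30),SK,SY,'T held top')
face(d,.143,.153,(40,130),(-42,120),SK,SY,'T laid top')
E
```

```text
held end 150 sx [ 92.5  98.5 109.8 113.  113.6] sy [-106.2 -105.4  -75.   -45.9  -45.4] z [0.2 0.2 0.2 0.2 0.2]
laid face 287 sx [104.6 105.3 110.  114.  114.5] sy [-29.6 -27.1  37.4 103.6 106. ] z [0.1 0.1 0.1 0.1 0.1]
base2 face 242 sx [104.4 105.4 108.9 113.9 114.8] sy [-98.  -95.6 -36.6  26.9  28.9] z [0.1 0.1 0.1 0.1 0.1]
held top 314 sx [ 50.5  51.   82.3 111.6 112.1] sy [-105.  -104.6  -76.1  -46.8  -46.2] z [0.2 0.2 0.2 0.2 0.2]
laid top 657 sx [ 51.1  52.6  82.3 111.2 112.7] sy [-41.5 -39.1  33.6 103.9 106.1] z [0.1 0.1 0.1 0.2 0.2]
T held top 153 sx [ 60.9  61.9  89.2 107.4 108.3] sy [-83.8 -82.5 -62.6 -46.6 -46.1] z [0.2 0.2 0.2 0.2 0.2]
T laid top 725 sx [ 47.5  48.3  76.4 105.7 107.2] sy [-41.1 -39.1  32.2 104.4 106.4] z [0.1 0.1 0.1 0.2 0.2]
```

```bash
cat >> hlp.py <<'E'
def setdown(name,qk,z0,corr=(0,0),zlow=-.003):
    cq,d,thq=place_pose(name,qk); g=cq+d+np.array(corr)
    r.move_linear([*g,z0+.006],vel=.08); r.sleep(.1)
    f0=r.current_contact_force()[2]; st()
    z=z0+.003
    while z>=z0+zlow:
        r.move_linear([*g,z],vel=.02); f=r.current_contact_force()[2]
        if f-f0>2.5: break
        z-=.0007
    print('contact z cmd',round(z,4),'df',round(f-f0,2)); st()
def release(zc=None):
    r.set_gripper(1.0); st()
    p=r.current_tool_pos(); r.move_linear([p[0],p[1],p[2]+.03],vel=.06); r.move_linear([p[0],p[1],.30],vel=.3); st()
E
python3 - <<'E'
from hlp import *
setdown('right',0,.129)
release()
E
```

```text
t 8.56 p [ 0.5169 -0.3276  0.1356] F [-0.   0.1 -1.5] op 0.698 q [-0.64  0.6   1.58  0.    0.96 -2.12]
contact z cmd 0.1292 df 7.26
t 9.86 p [ 0.5166 -0.3274  0.1299] F [-3.8  1.3  5.8] op 0.694 q [-0.64  0.6   1.59  0.    0.95 -2.12]
t 10.24 p [ 0.5166 -0.3274  0.1291] F [ 1.6 -0.3 -0.9] op 1.003 q [-0.64  0.61  1.59 -0.    0.95 -2.12]
t 11.51 p [ 0.5164 -0.3273  0.2997] F [-0.3  0.5 -2. ] op 0.998 q [-0.64  0.42  1.43 -0.    1.29 -2.12]
```

Run:
```python
from hlp import *
from facechk import *
pick((.5385,.1463),np.radians(1.9),.088,'near',0,1)
o=snap('2')
print('placed1 (h .145)'); held(o,.145,tol=.005,yr=(-.5,0))
print('new2'); held(o,.054,tol=.005,yr=(0.05,.3),xr=(.4,.7))
for n in o:
    face(o[n],.143,.153,(-60,130),(-125,-46),SK,SY,n+' right top')
    face(o[n],.143,.153,(40,130),(-44,120),SK,SY,n+' laid top')
```

```text
t 14.19 p [0.5269 0.1459 0.0886] F [-0.5 -0.2  0.1] op 1.0 q [ 0.18  0.57  1.78  0.    0.79 -1.42]
t 14.55 p [0.527  0.1461 0.0889] F [-0.8 -0.4  6.6] op 0.697 q [ 0.19  0.57  1.78  0.    0.79 -1.42]
t 15.0 p [0.5265 0.1459 0.1002] F [-0.9  0.1 -2.4] op 0.697 q [ 0.19  0.55  1.78 -0.    0.81 -1.42]
t 15.95 p [0.5259 0.1458 0.2985] F [-0.9 -0.2 -2.5] op 0.694 q [ 0.19  0.3   1.61 -0.    1.24 -1.42]
placed1 (h .145)
scene 1459 0.1456 [150. 223.] [ 563.  -275.6] [ 541.1 -250.8] [211.4 157.3] 84.6
top 1737 0.1453 [364. 174.] [ 555.8 -275.4] [ 535.2 -251. ] [213.9 151.6] 85.0
new2
scene 555 0.0547 [275. 211.] [545.  142.6] [542.1 142.5] [ 60.8 156.4] 88.7
scene right top 645 sx [-38.5 -36.2  39.6 108.5 111.1] sy [-104.6 -104.2  -75.9  -47.4  -46.6] z [0.1 0.1 0.1 0.2 0.2]
scene laid top 680 sx [ 50.6  53.   83.8 111.3 112.8] sy [-41.6 -39.3  32.3 103.9 106.1] z [0.1 0.1 0.1 0.2 0.2]
top right top 762 sx [-42.1 -40.   30.5 103.9 106.3] sy [-105.8 -104.2  -76.5  -47.3  -46.4] z [0.1 0.1 0.1 0.2 0.2]
top laid top 715 sx [ 47.8  48.8  77.2 106.  107.6] sy [-43.  -40.   33.  103.5 106.1] z [0.1 0.1 0.1 0.2 0.2]
```

View pics/top2.png

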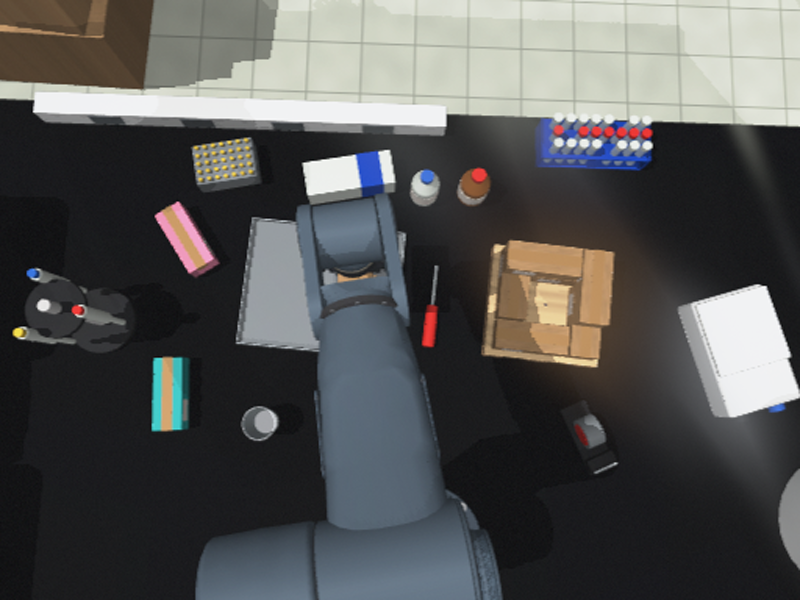

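View pics/scene2.png

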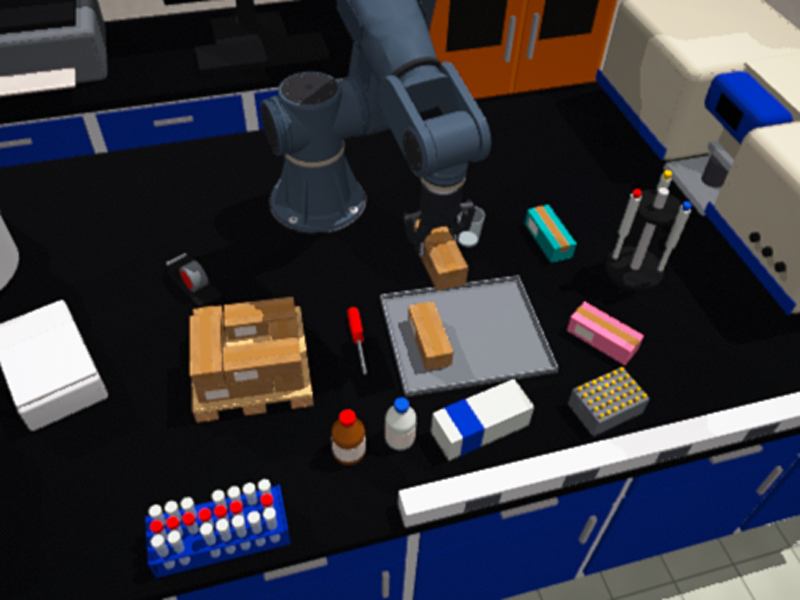

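Run:
```python
from hlp import *
from facechk import *
hover('near',1,.20)
o=snap('3')
for n in o:
    face(o[n],.213,.23,(-140,-20),(-130,70),SK,SY,n+' held top')
    face(o[n],.17,.208,(-140,-20),(-130,70),SK,SY,n+' held side')
    face(o[n],.143,.153,(-60,130),(-125,-46),SK,SY,n+' right top')
```

```text
t 18.25 p [ 0.4257 -0.262   0.2009] F [ 0.3  0.1 -1.8] op 0.695 q [-0.64  0.33  1.83  0.    0.98 -0.56]
scene held top 515 sx [-107.2 -105.4  -72.6  -43.7  -37.4] sy [-109.6 -106.4  -50.7   38.1   39.9] z [0.2 0.2 0.2 0.2 0.2]
scene held side 376 sx [-93.1 -55.  -47.3 -35.7 -33. ] sy [-108.5 -106.3  -36.5   40.6   40.7] z [0.2 0.2 0.2 0.2 0.2]
scene right top 636 sx [-40.2 -35.9  41.7 109.3 112.4] sy [-104.6 -104.2  -74.6  -47.5  -46.6] z [0.1 0.1 0.1 0.2 0.2]
top held top 200 sx [-109.  -107.5  -73.2  -50.7  -50.3] sy [ 0.8  3.2 25.9 39.8 40.3] z [0.2 0.2 0.2 0.2 0.2]
top held side 66 sx [-109.5 -109.5  -83.6  -51.2  -46.2] sy [ 1.1 20.7 39.6 40.4 40.5] z [0.2 0.2 0.2 0.2 0.2]
top right top 324 sx [ 19.9  26.3  75.2 105.5 107.1] sy [-105.6 -104.   -70.1  -46.9  -46.2] z [0.1 0.1 0.1 0.2 0.2]
```

View pics/scene3.png

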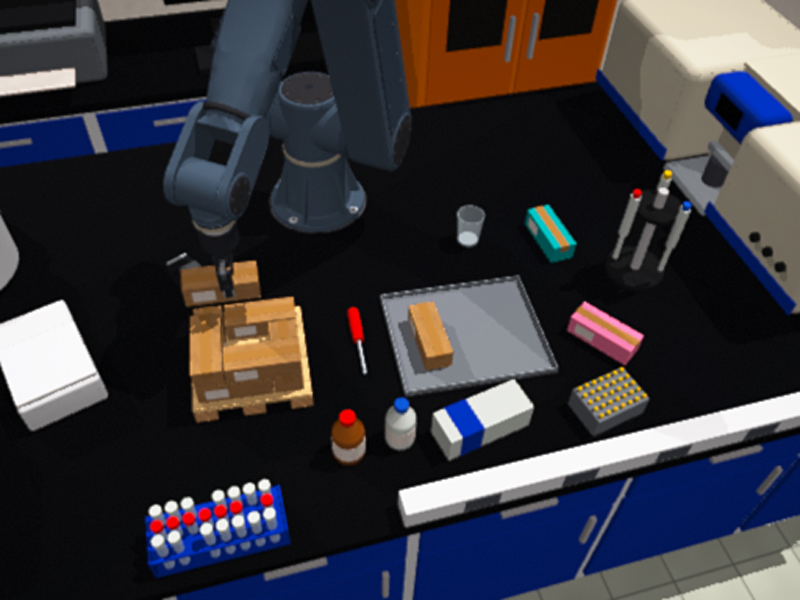

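Run:
```python
from hlp import *
from facechk import *
corr=rot(SY)@np.array([0,.0022])
setdown('near',1,.129,corr)
release()
r.move_to([.40,.05,.30],quat(np.radians(60)))
st()
o=snap('4')
print('layer2'); held(o,.145,tol=.005,yr=(-.5,0))
print('new2'); held(o,.054,tol=.005,yr=(0.05,.3),xr=(.4,.7))
for n in o:
    face(o[n],.143,.153,(-130,-45),(-130,70),SK,SY,n+' near top')
    face(o[n],.143,.153,(-41,130),(-125,-46),SK,SY,n+' right top')
    face(o[n],.143,.153,(40,130),(-44,120),SK,SY,n+' laid top')
    face(o[n],.093,.100,(-120,45),(50,120),SK,SY,n+' base3 top')
```

```text
t 19.42 p [ 0.4255 -0.2599  0.1355] F [-1.1  0.1 -1.5] op 0.695 q [-0.64  0.42  1.89 -0.    0.83 -0.55]
contact z cmd 0.1292 df 8.42
t 20.72 p [ 0.4253 -0.2598  0.1298] F [-2.3  2.4  6.9] op 0.699 q [-0.64  0.43  1.89 -0.    0.82 -0.55]
t 21.1 p [ 0.4252 -0.2598  0.1291] F [-0.1  0.2  0.1] op 0.996 q [-0.64  0.43  1.89  0.    0.82 -0.55]
t 22.37 p [ 0.425  -0.2596  0.2997] F [ 0.4 -0.5 -1. ] op 0.999 q [-0.64  0.21  1.72 -0.    1.21 -0.55]
t 23.55 p [0.4003 0.0494 0.2997] F [-0.4 -0.4 -0.9] op 0.999 q [ 0.01  0.02  1.94 -0.    1.18 -1.04]
layer2
scene 2083 0.1457 [148. 213.] [ 520.8 -276. ] [ 507.3 -249.5] [212.2 224.6] 85.6
top 1725 0.1453 [365. 174.] [ 555.3 -276.1] [ 535.5 -251.3] [213.3 150.9] 85.0
top 904 0.1455 [364. 217.] [ 420.6 -273.8] [ 420.8 -274. ] [152.3  60.2] 85.0
new2
scene 555 0.0543 [275. 211.] [543.1 142.5] [542.1 142.5] [ 60.9 156.1] 89.2
top 653 0.0542 [230. 180.] [541.7 145. ] [536.9 142.8] [ 58.5 149.6] 89.0
scene near top 554 sx [-108.3 -105.5  -74.9  -47.2  -45.4] sy [-106.9 -106.   -35.9   39.5   41.7] z [0.1 0.1 0.1 0.2 0.2]
scene right top 650 sx [-37.1 -36.   40.3 110.4 112. ] sy [-104.5 -104.3  -76.5  -47.5  -46.4] z [0.1 0.1 0.1 0.2 0.2]
scene laid top 674 sx [ 50.8  53.   83.2 111.5 112.9] sy [-41.8 -39.   31.8 103.9 106.1] z [0.1 0.1 0.1 0.2 0.2]
scene base3 top 346 sx [-103.5 -102.1  -45.2    8.5   10.3] sy [ 50.4  50.9  78.2 105.6 106.5] z [0.1 0.1 0.1 0.1 0.1]
top near top 793 sx [-109.7 -108.8  -80.9  -51.4  -50.5] sy [-107.2 -104.4  -31.5   39.8   42.2] z [0.1 0.1 0.1 0.2 0.2]
top right top 732 sx [-40.1 -38.6  32.8 103.5 106.4] sy [-105.6 -104.5  -76.3  -47.5  -46.5] z [0.1 0.1 0.1 0.2 0.2]
top laid top 746 sx [ 47.8  48.8  77.  106.1 107.5] sy [-42.1 -40.   33.1 103.6 106.6] z [0.1 0.1 0.1 0.2 0.2]
top base3 top 614 sx [-106.1 -103.9  -29.5   42.    44.5] sy [ 50.6  51.6  79.  105.5 106.6] z [0.1 0.1 0.1 0.1 0.1]
```

View pics/top4.png

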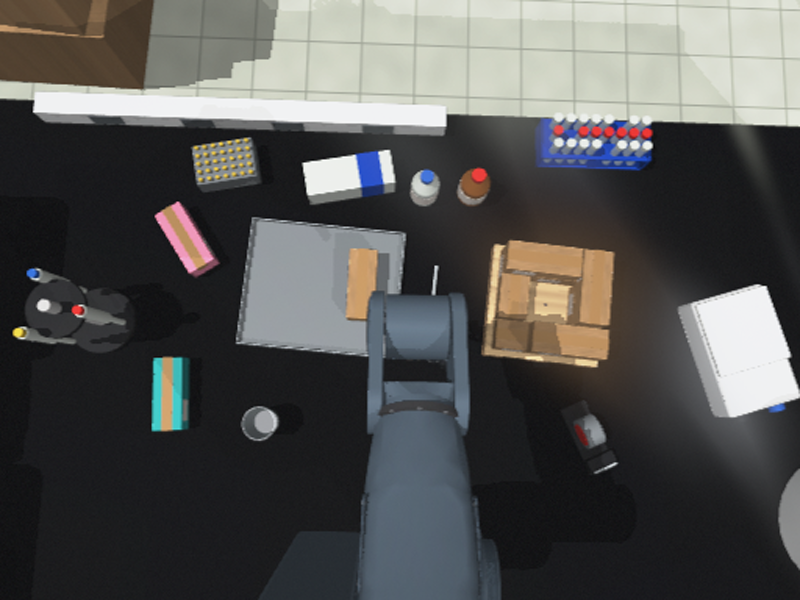

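Run:
```python
from hlp import *
from facechk import *
print('new2 top3'); held({'top':pickle.load(open('top3.pkl','rb')),'scene':pickle.load(open('scene3.pkl','rb'))},.054,tol=.005,yr=(0.05,.3),xr=(.4,.7))
corr=rot(SY)@np.array([0,.0022])
c,d,th=place_pose('near',1); g=c+d+corr
r.move_to([*g,.25],quat(th)); r.move_linear([*g,.129],vel=.12)
r.set_gripper(0,squeeze=50); st()
r.move_linear([*g,.137],vel=.06); st()
corr2=corr+rot(SY)@np.array([.0032,0])
setdown('near',1,.129,corr2)
release()
r.move_to([.35,.2,.30],quat(np.radians(60))); st()
o=snap('5')
held(o,.145,tol=.005,yr=(-.5,0))
for n in o:
    face(o[n],.143,.153,(-130,-45),(-130,70),SK,SY,n+' near top')
    face(o[n],.143,.153,(-41,130),(-125,-46),SK,SY,n+' right top')
```

```text
new2 top3
top 716 0.0541 [231. 181.] [536.8 142.7] [537.  142.9] [ 58.6 149.5] 89.1
scene 556 0.0544 [275. 211.] [544.1 142.3] [541.8 142.7] [ 60.5 155.7] 88.6
t 26.37 p [ 0.4255 -0.26    0.1297] F [-0.3  0.7  5.4] op 0.697 q [-0.64  0.43  1.89 -0.    0.82 -0.55]
t 26.65 p [ 0.4253 -0.2599  0.1374] F [-0.6  0.  -2.2] op 0.696 q [-0.64  0.42  1.89  0.    0.84 -0.55]
t 27.0 p [ 0.4284 -0.26    0.1348] F [ 0.6 -0.5 -2. ] op 0.7 q [-0.64  0.43  1.88 -0.    0.83 -0.55]
contact z cmd 0.1292 df 7.28
t 28.3 p [ 0.4285 -0.2601  0.1297] F [-1.7  1.1  5.3] op 0.695 q [-0.64  0.44  1.88 -0.    0.82 -0.55]
t 28.68 p [ 0.4285 -0.2601  0.1292] F [ 0.1 -0.4  0.5] op 1.0 q [-0.64  0.44  1.88 -0.    0.82 -0.55]
t 29.95 p [ 0.4283 -0.2599  0.2997] F [ 0.4 -0.4  0.2] op 0.999 q [-0.64  0.21  1.72 -0.    1.21 -0.55]
t 31.66 p [0.3504 0.1996 0.2999] F [ 0.2  0.5 -1.1] op 0.997 q [ 0.4   0.02  1.94 -0.    1.18 -0.64]
scene 2095 0.1455 [148. 214.] [ 523.1 -275.2] [ 509.6 -249.6] [212.9 221.6] 85.3
top 1732 0.1453 [365. 174.] [ 555.6 -276.4] [ 535.7 -251.3] [213.3 150.5] 85.0
top 896 0.1456 [364. 216.] [ 424.1 -274.3] [ 424.  -274.2] [152.1  60.1] 85.0
scene near top 538 sx [-102.6 -101.2  -72.6  -46.2  -45.3] sy [-106.8 -104.4  -32.9   39.3   41.1] z [0.1 0.1 0.1 0.2 0.2]
scene right top 645 sx [-38.3 -35.3  42.2 109.5 111.3] sy [-104.7 -104.2  -76.   -47.6  -46.6] z [0.1 0.1 0.1 0.2 0.2]
top near top 803 sx [-106.5 -105.1  -77.4  -48.7  -47.4] sy [-106.6 -103.9  -34.    39.3   41.8] z [0.1 0.1 0.1 0.2 0.2]
top right top 709 sx [-40.3 -37.8  30.3 103.5 105.6] sy [-106.  -104.8  -76.5  -47.2  -46.5] z [0.1 0.1 0.1 0.2 0.2]
```

View pics/top5.png

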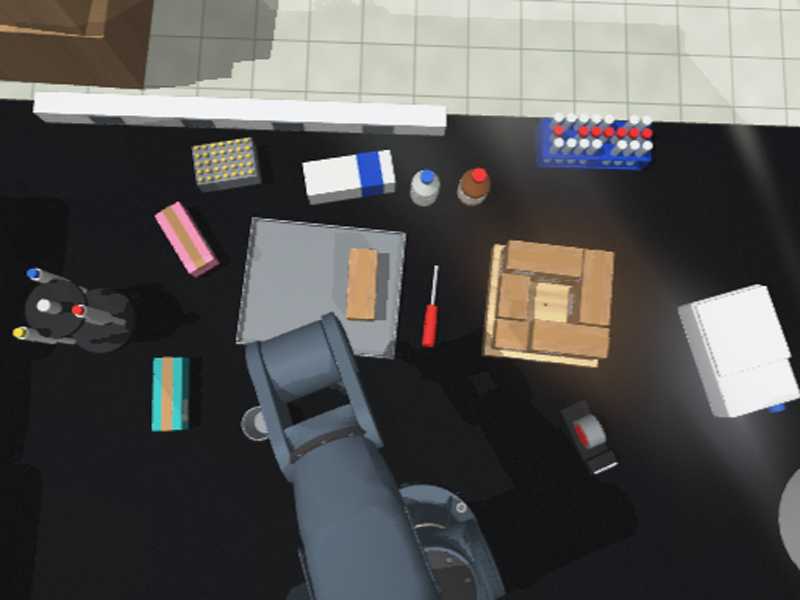

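Run:
```python
from hlp import *
from facechk import *
B=np.array([.003,-.0007])
pick(np.array([.537,.1429])+B,np.radians(-1.0),.038,'left',0,0)
hover('left',0,.20,B)
o=snap('6')
for n in o:
    face(o[n],.213,.23,(-140,80),(30,130),SK,SY,n+' held top')
    face(o[n],.17,.208,(-140,80),(30,130),SK,SY,n+' held side')
    face(o[n],.17,.208,(20,80),(30,130),SK,SY,n+' held end face')
    face(o[n],.105,.138,(90,130),(-30,120),SK,SY,n+' laid face')
    face(o[n],.143,.153,(40,130),(-44,120),SK,SY,n+' laid top')
```

```text
t 33.72 p [0.5525 0.1422 0.0388] F [-0.6 -0.5 -0.1] op 1.002 q [ 0.17  0.68  1.73  0.    0.72 -1.38]
t 34.08 p [0.5525 0.1421 0.0389] F [-0.9  0.5  5.9] op 0.696 q [ 0.17  0.68  1.73  0.    0.72 -1.38]
t 34.52 p [0.5521 0.142  0.0502] F [-0.4  0.4 -1.7] op 0.699 q [ 0.17  0.66  1.73  0.    0.75 -1.38]
t 35.67 p [0.5514 0.1419 0.2986] F [ 0.6 -0.  -1.6] op 0.696 q [ 0.17  0.35  1.54 -0.    1.25 -1.38]
t 37.53 p [ 0.4941 -0.1709  0.2009] F [ 0.2 -0.8 -1.3] op 0.696 q [-0.42  0.36  1.78  0.    1.   -1.9 ]
scene held top 411 sx [-39.9 -38.9   4.4  46.2  48.2] sy [ 33.7  42.1  77.1 110.6 119.5] z [0.2 0.2 0.2 0.2 0.2]
scene held side 190 sx [-14.7 -12.3  44.7  49.3  49.7] sy [ 34.9  37.4  78.1 117.6 118.7] z [0.2 0.2 0.2 0.2 0.2]
scene held end face 155 sx [35.5 40.3 45.3 49.5 49.8] sy [ 48.5  49.2  78.3 106.5 107.4] z [0.2 0.2 0.2 0.2 0.2]
scene laid face 284 sx [105.6 106.  110.  113.6 114.2] sy [-29.5 -27.8  35.2 103.6 106. ] z [0.1 0.1 0.1 0.1 0.1]
scene laid top 673 sx [ 51.1  52.8  83.6 111.6 113.6] sy [-41.6 -38.7  32.4 104.1 106. ] z [0.1 0.1 0.1 0.2 0.2]
top held top 2 sx [-26.1 -25.1   7.1  39.4  40.4] sy [106.5 106.7 113.5 120.3 120.5] z [0.2 0.2 0.2 0.2 0.2]
top held side 19 sx [-22.8 -13.4  29.2  39.7  40. ] sy [105.8 105.9 107.  115.1 118.3] z [0.2 0.2 0.2 0.2 0.2]
top held end face 13 sx [23.7 24.1 33.5 39.8 40. ] sy [105.8 105.9 106.7 107.6 107.7] z [0.2 0.2 0.2 0.2 0.2]
top laid face 10 sx [ 91.4  91.8  99.7 108.7 109.2] sy [102.6 103.  106.2 106.9 106.9] z [0.1 0.1 0.1 0.1 0.1]
top laid top 127 sx [ 49.8  53.2  92.7 106.3 106.7] sy [-42.4 -40.   91.5 106.4 106.9] z [0.1 0.1 0.1 0.2 0.2]
```

View pics/scene6.png

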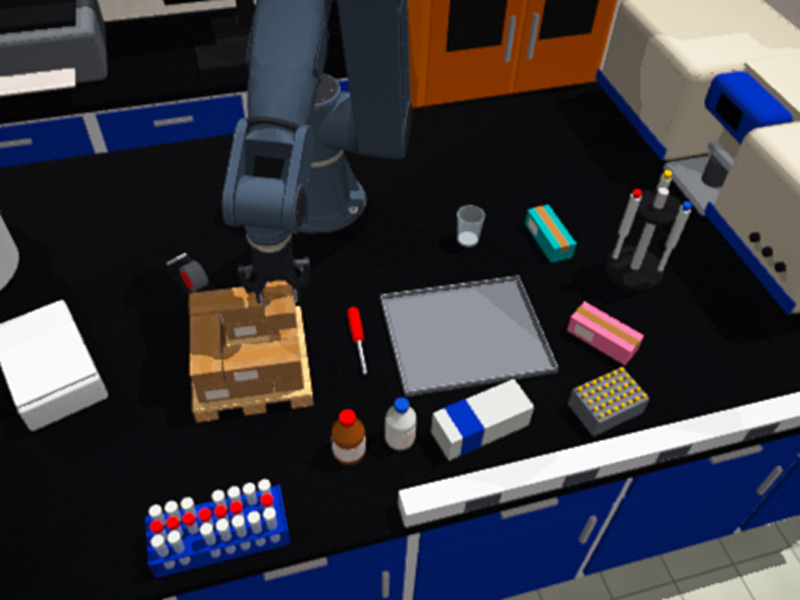

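Run:
```python
from hlp import *
from facechk import *
B=np.array([.003,-.0007])
setdown('left',0,.129,B)
release()
r.move_to([.35,.2,.30],quat(np.radians(60))); st()
o=snap('7')
held(o,.145,tol=.005,yr=(-.5,0))
for n in o:
    face(o[n],.143,.153,(-130,45),(45,120),SK,SY,n+' left top')
    face(o[n],.143,.153,(-130,-45),(-130,45),SK,SY,n+' near top')
    face(o[n],.143,.153,(-42,130),(-125,-46),SK,SY,n+' right top')
    face(o[n],.143,.153,(46,130),(-44,120),SK,SY,n+' laid top')
    d=o[n]; uv=proj(d,[[*SK,.12]])[0].astype(int); s=d['pixels'][uv[1]-60:uv[1]+60,uv[0]-80:uv[0]+80,::-1]
    cv2.imwrite(f'pics/crop_{n}7.png',cv2.resize(s,(800,600),interpolation=cv2.INTER_CUBIC))
```

```text
t 38.69 p [ 0.4937 -0.1713  0.1356] F [ 0.1 -0.5 -1.7] op 0.693 q [-0.42  0.46  1.83  0.    0.86 -1.9 ]
contact z cmd 0.1292 df 9.97
t 39.99 p [ 0.4935 -0.1712  0.1299] F [-3.7  1.4  8.3] op 0.695 q [-0.42  0.47  1.83 -0.    0.84 -1.9 ]
t 40.38 p [ 0.4934 -0.1711  0.1291] F [0.5 0.1 0.5] op 1.001 q [-0.42  0.47  1.83 -0.    0.84 -1.9 ]
t 41.64 p [ 0.4932 -0.171   0.2997] F [-0.2 -0.1 -0. ] op 1.001 q [-0.42  0.25  1.67 -0.    1.22 -1.9 ]
t 43.12 p [0.3503 0.1996 0.2997] F [ 0.8 -0.4 -0.3] op 1.001 q [ 0.4   0.02  1.94 -0.    1.18 -0.64]
scene 1373 0.1456 [173. 214.] [ 541.5 -200.1] [ 511.1 -216.6] [149.3 222.7] 84.5
scene 1346 0.1455 [138. 207.] [ 486.2 -302.7] [ 505.4 -280.7] [150.1 218.4] 85.3
top 1737 0.1453 [364. 174.] [ 556.1 -275.6] [ 535.6 -251.4] [213.3 150.7] 85.0
top 885 0.1453 [330. 198.] [ 477.3 -168.9] [ 478.3 -168.8] [ 60.4 150.9] 84.8
top 891 0.1457 [364. 216.] [ 423.7 -273.9] [ 423.9 -274.2] [152.1  60.3] 84.9
scene left top 554 sx [-104.1 -101.7  -25.2   41.2   43.8] sy [ 47.9  48.9  77.3 105.9 106.8] z [0.1 0.1 0.1 0.2 0.2]
scene near top 533 sx [-103.8 -102.2  -74.   -46.8  -45.6] sy [-107.  -105.9  -33.2   39.6   41.6] z [0.1 0.1 0.1 0.2 0.2]
scene right top 634 sx [-40.  -35.1  42.  109.5 111.8] sy [-104.5 -104.2  -76.5  -47.6  -46.9] z [0.1 0.1 0.1 0.2 0.2]
scene laid top 668 sx [ 46.8  51.   83.  110.9 113.4] sy [-42.1 -39.2  32.7 103.5 105.6] z [0.1 0.1 0.1 0.2 0.2]
top left top 770 sx [-106.6 -104.5  -32.7   39.5   41.9] sy [ 47.5  48.8  77.5 106.4 106.8] z [0.1 0.1 0.1 0.2 0.2]
top near top 818 sx [-106.8 -105.7  -77.8  -48.6  -47.3] sy [-106.3 -104.   -32.4   40.    42. ] z [0.1 0.1 0.1 0.2 0.2]
top right top 758 sx [-40.9 -38.7  30.5 104.1 106.5] sy [-105.9 -104.8  -76.2  -47.7  -46.5] z [0.1 0.1 0.1 0.2 0.2]
top laid top 733 sx [ 47.8  48.9  77.4 105.8 106.8] sy [-42.2 -39.7  29.6 102.2 105.4] z [0.1 0.1 0.1 0.2 0.2]
```

View pics/crop_top7.png

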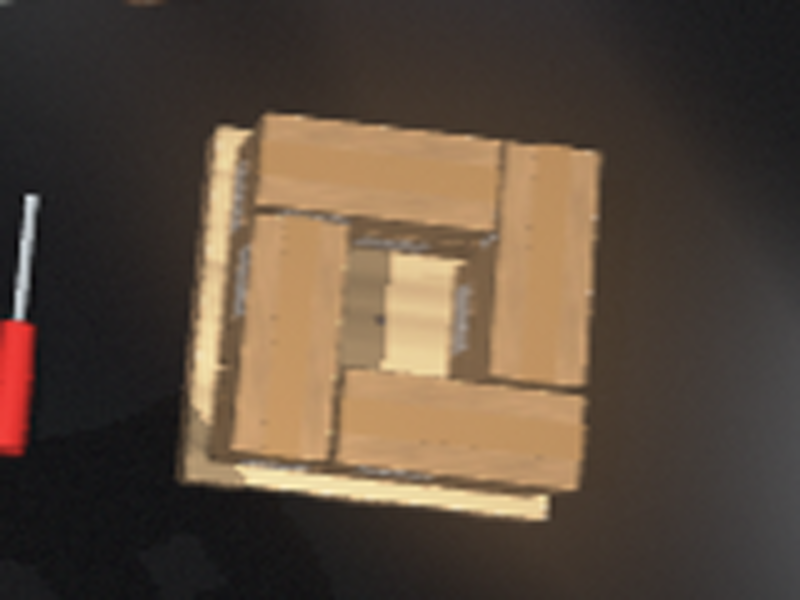

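View pics/crop_scene7.png

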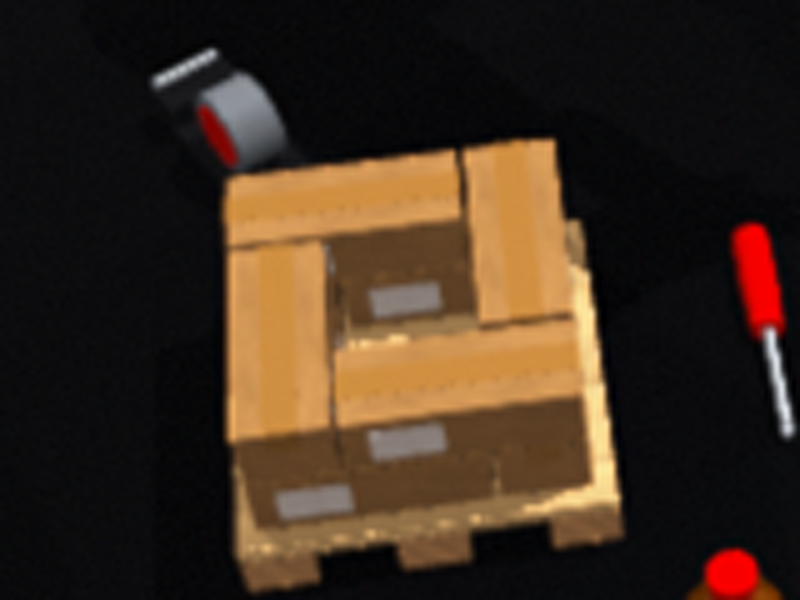

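View pics/top7.png

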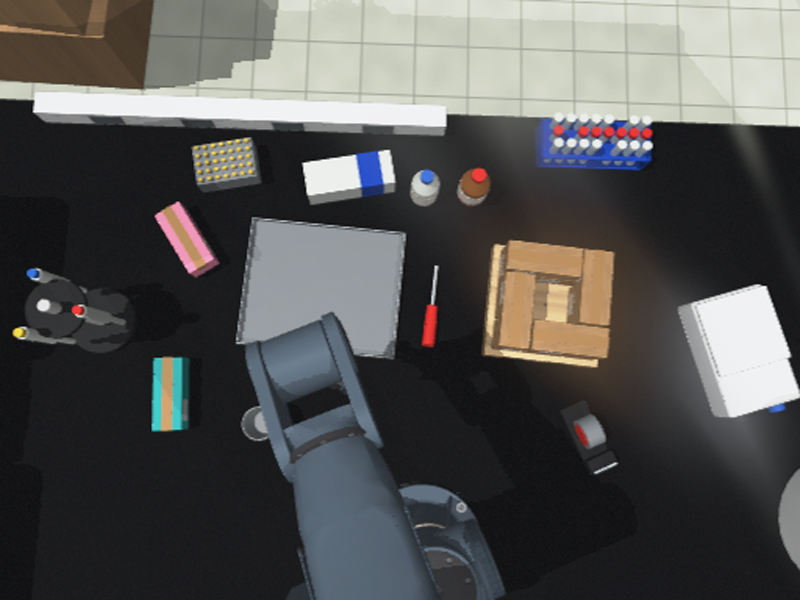

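The close-ups show a closed pinwheel around the well. In the top crop the joints are thin and even, near (500,190), (545,385), (335,415) and (300,215). The bottles, screwdriver, tape gun, beaker and tray are where they were. Handing in.

Run:
```python
from hlp import *
r.hand_in(); print(r.current_t())
```

```text
the job is handed in; nothing more can be done
the job is handed in; nothing more can be done
```

The second layer is complete: new1 is at place_right, new3 at place_near and new2 at place_left. Each was set down under force control (contact rise of 7–10 N), and I handed in shortly after 43.1 s on the robot's clock.

- **Correction made:** place_near first landed about 3 mm too far towards the robot, because the camera and robot frames differ by about 3 mm in x. I gripped it again, moved it 3.2 mm, and applied the same correction to the third carton.
- **Final check, top camera:** all three cartons measure within about 1 mm of their target centres and are square to the stack within about 0.3°. Their tops are at 145–146 mm and the joints look even.
- **Largest leftover:** place_right sits roughly 0.5–1 mm too far inward in skid y. I left it.
- **Disagreement between cameras:** the scene camera reads about 5 mm farther in x than the top camera. This comes partly from side faces in its oblique view, so I used it only to compare cartons with each other.
- **Other objects:** the laid carton measured the same before and after. The other objects on the bench looked unmoved in the pictures, but I did not measure them.

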